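# Take a chip carrier from the dry store and hold it up to the inspection lamp

## Task

Pull the drawer of the clear dry store fully open by its handle and draw the chip carrier with the orange tab up out of its slot, holding it by the tab. Turn it so that its chip side squarely faces the lens of the gooseneck lamp, and finish holding it there: still, raised in the middle of the beam, about 15 cm from the lens. Leave the drawer open and the three black-tabbed carriers in their slots, do not touch the lamp, and leave everything else on the bench where it is.

Things in the scene. Friction and masses are not known exactly. Their poses are not given: they have to be found in the camera images.
- store: Dry store: clear drawer unit on a white base, 180 deep (x) x 250 wide (y) x 160 mm high, fixed; place and yaw vary. Origin: bottom middle of its front, z up; its front looks to -x, towards the robot. One drawer fills the front above the 37 mm base and slides out along -x. Its front panel is clear, 14 mm thick, top at z = 0.156; side walls low (z 0.075), floor at z = 0.045.
- drawer (a joint): How far the drawer is out: 0 shut (as at the start), 0.125 m at its stop. Runs freely (1.5 N friction), stays where left. It carries four slots, in two rows 40 and 82 mm behind the inner face of its front (store x = 0 when shut), at y = -55 and +55 mm, each with one carrier standing parallel to the front. Slots: guides 40 mm high, 7 mm wide, at the carrier's side edges only.
- drawer_handle (a point): Middle of the drawer's handle: a level steel bar 10 mm thick, 100 mm long along the store's y, z = 0.128, its centre 40 mm in front of the drawer's front face, 32 mm below the store's top, free from above. Store frame, shut: (-0.054, 0, 0.128).
- carrier_orange: Carrier to take: upright aluminium plate 5 thick (x) x 80 wide (y) x 65 mm high with an orange tab on its top edge; 95 mm high in all, 0.1 kg. Origin: centre of its underside (z = 0.045 in its slot), z up to the tab. +x is the normal of the chip side (3 rows of 4 gold chips on black), which in the drawer looks to the rear, away from the robot. It can lean 3 degrees. Its slot (of four) varies.
- carrier_orange_tab (a point): Centre of the orange tab, (0, 0, 0.081) in the carrier's frame: the place to grip. The tab is 8 thick x 34 wide x 30 mm high; fingers go on its two 34 mm wide faces, closing along the carrier's x. The gap before and behind it, to the next carrier's tab or the drawer front, is 34 mm or more.
- carrier_orange_chips (a point): Centre of the chip side's face, (0.0025, 0, 0.032) in the carrier's frame.
- carrier_b: Another carrier of the same shape, with a black tab, in another slot: leave it. Same frame.
- carrier_c: Another carrier of the same shape, with a black tab, in another slot: leave it. Same frame.
- carrier_d: Another carrier of the same shape, with a black tab, in another slot: leave it. Same frame.
- lamp: Gooseneck lamp, fixed: round black foot 124 mm across with a thin bent neck up to 0.48 m; place and yaw vary. Origin: on the bench below the centre of its lens; the foot's centre lies at its (0.144, 0, 0), and the head leans out from there towards its -x.
- lamp_head: Head of the lamp: a black cone 100 mm long, 60 mm across at the yellow lens. Origin: centre of the lens, 0.376 m above the bench. +z is the direction of the beam, out of the lens: towards the lamp's -x and 45 degrees down; y is level. A point 150 mm along +z (0.27 m above the bench) is the middle of the beam's spot.
- solvent: White plastic bottle with blue cap, 64 mm across, 150 high, standing; origin: centre of underside. Leave it.
- spool: Aluminium wire spool 52 mm across, 30 high; origin: centre of underside. Leave it.
- chipbox_a: Black chip box with clear lid, 52 x 52 x 20 mm; origin: centre of underside. Leave it.
- chipbox_b: A second such box, elsewhere. Leave it.
- tweezers: Steel tweezers 135 mm long, lying along their x, 10 mm high. Leave them.

How it is judged:
By the outcome, as a careful person would: the job done as asked, in the order asked, and still so for the second after the job is handed in, while the arm keeps its last pose, push and grip.
It also fails if it takes over 51 s, if anything falls off the work surface, if the arm or the gripper's body presses on something with over 40 N, if the wrist force passes 120 N, or if a joint passes its speed limit or range.

## Robot

A 6-joint arm with a two-finger parallel gripper is mounted at the origin on the work surface. World frame = base frame: x ahead of the robot, y to its left, z up, the work surface at z = 0. Lengths are in m, angles in rad, forces in N, time in s.
With the tool pointing down it reaches from about 0.25 to 0.8 m from the base axis. Payload 3.9 kg.
Tool frame: the origin (TCP) lies midway between the tips of the shut fingers; the grasp point (between the pads) lies 19 mm behind it; x points along the fingers, z is the direction in which the jaws open and shut, and the axes are right-handed (so a half turn about x gives the same grasp; the last joint's range is limited). The gripper opens to 85 mm and grips with 20 to 120 N. Pads are 22 mm wide; open, the fingers measure 114 mm over their backs; the gripper's body (76 mm by 85 mm) begins 54 mm behind the grasp point. The pads swing forward as they close: fully open they stand 13 mm farther back than shut.
Start: joints at [1.342, 0.26, -0.138, 1.173, 0, 1.571], TCP at [0.119, 0.511, 0.231] pointing down, gripper open.
Joint ranges: [-2.78, 2.78], [-0.83, 1.72], [-1.28, 1.37], [-1.9, 2.12], [-1.57, 1.48], [-3.14, 3.14]. Speed limits (rad/s): [2.57, 2.57, 3.14, 3.14, 3.14, 3.14].

## Interface

Orientations are given as a 3x3 rotation matrix whose columns are the frame's x, y, z axes.
In Python, from workcell import get_state, camera, camera_params, finish_job, recognise, mark_of gives the robot as it stands.
- The arm moves only by the tool send_rows, never from a script. Its argument "motion" is a list of rows, each a list of 7 numbers: the shift along the tool's x, y, z in cm, then the turn, a rotation vector about the tool's x, y, z in degrees, then the finger opening in cm, from 0 to 8.54. A call has 1 to 20 rows; each row shifts and turns the commanded pose from where the row before left it, along the tool's axes as they then stand; what a row does not reach is not made up. A row lasts 1/8 s, in which the tool goes at most 62.5 mm and 10.7 degrees, less where a joint would pass 70% of its speed; a pose out of reach is approached as far as the arm can. A call is refused whole if a number of a shift passes 6.25 or a number of a turn 10.7, either way. A call with a gripper value outside its range is refused whole. The fingers move at their own pace and stop on an object; the grip force is fixed at half the most. Time passes only in rows, so rows that do not move let the fingers close. It gives the time, the measured TCP pose, the force and the opening at its end, in the units of the state.
- get_state(): the state, without advancing time (a new reading comes with each control period).
- camera(name): name is "scene" or "side" or "wrist"; returns (picture, depth): 384x512x3 uint8, red, green, blue; 384x512 float32, m along the optical axis (not along the pixel's ray), 0 where there is no reading.
- camera_params(name): a dict with "fovy" (degrees; the focal length in pixels is half the picture's height over the tangent of half this angle, whatever the lens; pixels are square), "cx", "cy" (the principal point, pixels), "k1" (the pictures are not rectified: a ray, as slopes to the right and down, at radius r is drawn at 1 + k1 r^2 times it, then the intrinsics apply), "origin" and "rotation" of the camera in the world; the wrist camera has in their place "tool_from_camera" (4x4, takes a point from camera to tool coordinates, whose origin is the TCP and whose axes are the tool frame's). Camera axes: x right, y up, looking along -z (the intrinsics and any distortion apply to the point x, -y, -z); pixel columns grow to the right and rows downward; lengths in m; the calibration is good to about 2 mm. A picture is of the moment at which its call begins: read the wrist's pose just before it. camera_params takes no time and is no camera call.
- finish_job(): hands the job in, once; it reports no verdict.
Trained networks look in the newest picture that a camera, given by its name, has taken for a name from the list of things; names that differ only in an ending like _2 or _b are one class to them, and where a whole thing is asked for, a point or a joint stands for the part that bears it (a point fixed in the world has none). Each returns a list of dicts, best first, with "p" (0 to 1); they miss things now and then, are a little off and sometimes report something else, mostly with a low value. They report only what shows in the picture. A call takes as long as a camera call.
- recognise(camera, query): "extent" ([centre column, centre row, width, height] as shares, 0 to 1, of the picture: columns of its width, rows of its height, round what is visible of it).
- mark_of(camera, query): "centre" ([column, row] as shares, 0 to 1, of the picture: columns of its width, rows of its height: a listed point, or the origin of a listed thing).
The state is a dict: "time": time; "joints": joint angles; "joint_vel": joint speeds; "tau": joint torques, N m; "ee_pos": TCP position; "tcp_rot": TCP orientation; "force": force on the tool from outside, world axes, zero at the start; "moment": the same for the moment, N m; "width": finger opening in m.
Only numpy, scipy, OpenCV 4.12 (cv2) and the standard library are available. Lean on these libraries where they do the work, as an engineer would, in place of code of your own. Each camera call takes 0.05 s, during which the arm holds its last target. There are 200 camera calls.

## Working session

There is one attempt and no reset: what is moved stays moved. The work goes in short steps, Python scripts to look and compute and a tool call to move; the robot and the scene stay as the last step left them, time stands still between calls to the robot, and variables do not carry over. Pictures are saved under pics/ and viewed, about 8 in all and at most 12, crops included, and the job is handed in when it is done.

Besides the shell and the picture viewer there is one more tool, called as name(argument=value, ...) on one line, values as JSON. send_rows: Moves the arm, as the interface text tells. Its arguments: {"type":"object","properties":{"motion":{"type":"array"}},"required":["motion"]}

```bash
ls; mkdir -p pics
cat > h.py <<'E'
import numpy as np, cv2, json
from workcell import *
def cam(name):
    s=get_state(); im,d=camera(name); P=camera_params(name)
    if 'tool_from_camera' in P:
        T=np.eye(4);T[:3,:3]=s['tcp_rot'];T[:3,3]=s['ee_pos'];M=T@np.array(P['tool_from_camera'])
        R,o=M[:3,:3],M[:3,3]
    else: R,o=np.array(P['rotation']).reshape(3,3),np.array(P['origin'])
    f=192/np.tan(np.radians(P['fovy'])/2)
    K=np.array([[f,0,P['cx']],[0,f,P['cy']],[0,0,1.]]);dist=np.array([P['k1'],0,0,0,0.])
    return dict(im=im,d=d,K=K,dist=dist,R=R,o=o)
def ray(c,uv):
    n=cv2.undistortPoints(np.array(uv,float).reshape(-1,1,2),c['K'],c['dist'],criteria=(3,50,1e-9)).reshape(-1,2)
    return np.c_[n[:,0],-n[:,1],-np.ones(len(n))]@c['R'].T
def pts(c,uv):  # from depth
    uv=np.array(uv,float).reshape(-1,2);i=np.round(uv).astype(int)
    z=c['d'][i[:,1].clip(0,383),i[:,0].clip(0,511)]
    return c['o']+ray(c,uv)*z[:,None]
def onplane(c,uv,z):
    r=ray(c,uv);return c['o']+r*((z-c['o'][2])/r[:,2])[:,None]
def proj(c,X):
    X=(np.array(X,float).reshape(-1,3)-c['o'])@c['R'];X=X*[1,-1,-1]
    return cv2.projectPoints(X,np.zeros(3),np.zeros(3),c['K'],c['dist'])[0].reshape(-1,2)
def save(c,n,box=None,s=1):
    im=c['im']
    if box: im=im[box[1]:box[3],box[0]:box[2]]
    im=cv2.resize(im,None,fx=s,fy=s,interpolation=cv2.INTER_CUBIC)
    cv2.imwrite('pics/'+n,im[:,:,::-1])
E
python3 - <<'E'
from h import *
np.set_printoptions(precision=3,suppress=True)
ims=[]
for n in ['scene','side']:
    c=cam(n);ims.append(c['im']);print(n,c['o'],c['R'].tolist(),c['K'][0,0])
    for q in ['store','drawer_handle','carrier_orange_tab','carrier_orange','lamp','lamp_head','solvent']:
        m=mark_of(n,q)
        for k in m[:2]:
            uv=np.array(k['centre'])*[512,384];print(q,round(k['p'],2),uv,pts(c,uv)[0], onplane(c,uv,{'drawer_handle':.128,'carrier_orange_tab':.126,'lamp_head':.376,'carrier_orange':.045}.get(q,0))[0])
im=np.vstack(ims);
for n,i in zip('ab',ims): cv2.imwrite(f'pics/{n}.png',cv2.resize(i,(768,576))[:,:,::-1])
E
```

```text
pics
scene [1.205 0.058 0.979] [[-0.07455246364346339, -0.7426252001949021, 0.6655446958696096], [0.9971743199141698, -0.049335255478344546, 0.05665163961085963], [-0.009236117604399784, 0.6678875987786925, 0.7442048437958662]] 354.26725748315505Traceback (most recent call last):
  File "<stdin>", line 9, in <module>
  File "h.py", line 18, in pts
    return c['o']+ray(c,uv)*z[:,None]
                  ~~~^^^^^^
  File "h.py", line 13, in ray
    n=cv2.undistortPoints(np.array(uv,float).reshape(-1,1,2),c['K'],c['dist'],criteria=(3,50,1e-9)).reshape(-1,2)
      ~~~~~~~~~~~~~~~~~~~^^^^^^^^^^^^^^^^^^^^^^^^^^^^^^^^^^^^^^^^^^^^^^^^^^^^^^^^^^^^^^^^^^^^^^^^^^
cv2.error: OpenCV(4.12.0) :-1: error: (-5:Bad argument) in function 'undistortPoints'
> Overload resolution failed:
>  - undistortPoints() got an unexpected keyword argument 'criteria'
>  - undistortPoints() got an unexpected keyword argument 'criteria'
```

```bash
sed -i "s/cv2.undistortPoints(\(.*\),c\['K'\],c\['dist'\],criteria=(3,50,1e-9))/cv2.undistortPointsIter(\1,c['K'],c['dist'],np.eye(3),np.eye(3),(3,50,1e-9))/" h.py; grep -n undist h.py
python3 - <<'E'
from h import *
np.set_printoptions(precision=3,suppress=True)
ims=[]
for n in ['scene','side']:
    c=cam(n);ims.append(c['im']);print(n,c['o'])
    for q in ['store','drawer_handle','carrier_orange_tab','carrier_orange','lamp','lamp_head','solvent']:
        m=mark_of(n,q)
        for k in m[:2]:
            uv=np.array(k['centre'])*[512,384];print(q,round(k['p'],2),uv,pts(c,uv)[0], onplane(c,uv,{'drawer_handle':.128,'carrier_orange_tab':.126,'lamp_head':.376,'carrier_orange':.045}.get(q,0))[0])
for n,i in zip('ab',ims): cv2.imwrite(f'pics/{n}.png',cv2.resize(i,(768,576))[:,:,::-1])
E
```

```text
13:    n=cv2.undistortPointsIter(np.array(uv,float).reshape(-1,1,2),c['K'],c['dist'],np.eye(3),np.eye(3),(3,50,1e-9)).reshape(-1,2)
scene [1.205 0.058 0.979]
drawer_handle 0.56 [242.483 220.685] [ 0.561 -0.044  0.134] [ 0.556 -0.045  0.128]
drawer_handle 0.48 [350.925 199.104] [0.725 0.205 0.439] [0.447 0.29  0.128]
carrier_orange 0.56 [387.123 215.117] [0.41  0.438 0.012] [0.437 0.425 0.045]
lamp_head 0.82 [349.389 202.291] [0.724 0.204 0.429] [0.678 0.218 0.376]
solvent 0.81 [141.312 212.083] [ 0.473 -0.406  0.036] [ 0.445 -0.424  0.   ]
side [-0.143 -0.599  1.175]
store 0.57 [278.784 229.286] [ 0.604 -0.051  0.002] [ 0.605 -0.05   0.   ]
drawer_handle 0.66 [272.282 215.386] [ 0.557 -0.057  0.125] [ 0.555 -0.059  0.128]
lamp 0.49 [269.978 214.387] [ 0.553 -0.052  0.13 ] [0.639 0.016 0.   ]
lamp_head 0.8 [229.12  101.798] [0.663 0.206 0.393] [0.681 0.223 0.376]
solvent 0.8 [346.112 321.715] [ 0.415 -0.428  0.082] [ 0.457 -0.415  0.   ]
solvent 0.24 [273.51  215.194] [ 0.556 -0.064  0.132] [0.644 0.004 0.   ]
```

View pics/a.png

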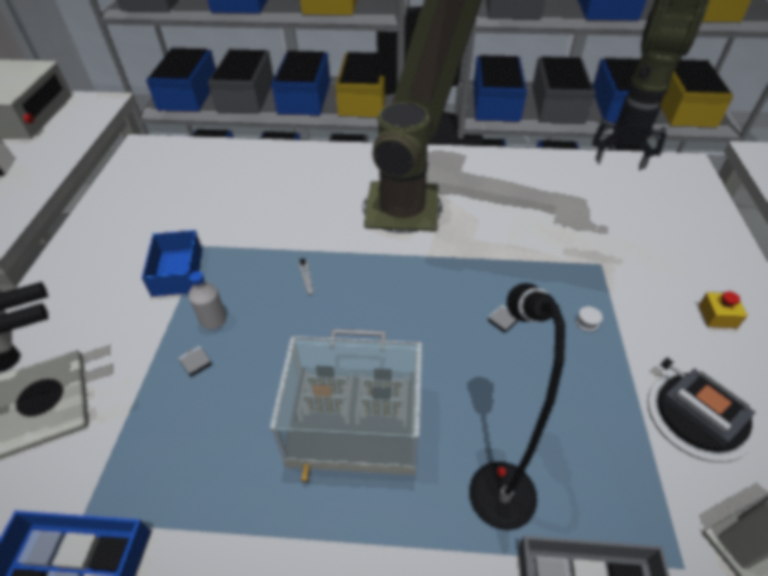

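View pics/b.png

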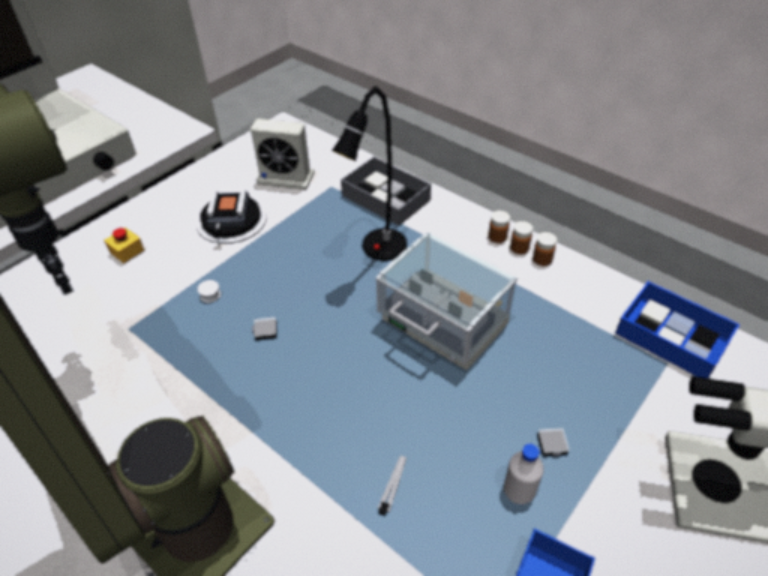

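The store is ahead of the robot. The orange tab is in its rear row on the −y side, at (323,390) in the 768-wide scene picture. The lamp is at the left rear, with its foot at (503,495) and its head at (530,300). Next I measure the lamp foot and the handle ends.

Run:
```python
from h import *
np.set_printoptions(precision=3,suppress=True)
s=get_state();print(s['time'],s['ee_pos'],np.array(s['tcp_rot']).tolist(),s['width'])
print(np.array(camera_params('wrist')['tool_from_camera']),camera_params('wrist')['fovy'])
for n in ['scene','side']:
    c=cam(n);save(c,n+'2.png')
    g=c['im'].max(2); H,W=g.shape
    v,u=np.mgrid[:H,:W];P=pts(c,np.c_[u.ravel(),v.ravel()]).reshape(H,W,3)
    # lamp foot: dark, z<0.05
    m=(c['d']>0)&(g<60)&(P[...,2]>0.003)&(P[...,2]<0.06)&(P[...,0]>.65)&(P[...,0]<.98)&(P[...,1]>0.05)&(P[...,1]<.38)
    q=P[m];
    if len(q):print(n,'foot',len(q),np.median(q,0),(q[:,:2].min(0)+q[:,:2].max(0))/2,q.min(0),q.max(0))
    h=(c['d']>0)&(g<70)&(P[...,2]>0.33)&(P[...,0]>.55)&(P[...,0]<.95)&(P[...,1]>0.05)&(P[...,1]<.38)
    q=P[h];print('head',len(q),q.mean(0),q.min(0),q.max(0))
    # lens yellow
    b=(P[...,2]>.33)&(P[...,2]<.45)&(P[...,0]<.75)&(P[...,0]>.6)&(P[...,1]>.15)&(P[...,1]<.3)
    print('bright', [ (tuple(c['im'][j,i]),P[j,i].round(3)) for j,i in list(zip(*np.where(b)))[::40]][:10])
    # store points: things high in z in region
    for lo,hi in [(.11,.145),(.15,.17)]:
        m=(c['d']>0)&(P[...,2]>lo)&(P[...,2]<hi)&(P[...,0]>.5)&(P[...,0]<.9)&(abs(P[...,1]+.05)<.2)
        q=P[m];print(n,lo,len(q),q.min(0) if len(q) else'',q.max(0) if len(q) else '')
```

```text
0.95 [0.119 0.511 0.231] [[-1.6948543581828046e-05, -0.973950851287618, 0.22675920927025434], [-1.566372899799243e-05, 0.22675920953356699, 0.9739508512478232], [-0.9999999997336972, 1.2955153647126359e-05, -1.9098940537338597e-05]] 0.08520806983099768
[[-0.001  0.286 -0.958 -0.143]
 [ 0.     0.958  0.286  0.072]
 [ 1.    -0.    -0.001  0.   ]
 [ 0.     0.     0.     1.   ]] 60.17937033204733
scene foot 1467 [0.836 0.229 0.02 ] [0.861 0.277] [0.762 0.173 0.006] [0.96  0.38  0.059]
head 982 [0.772 0.22  0.431] [0.661 0.19  0.33 ] [0.851 0.237 0.486]
bright [((np.uint8(72), np.uint8(87), np.uint8(101)), array([0.655, 0.213, 0.398])), ((np.uint8(32), np.uint8(33), np.uint8(36)), array([0.679, 0.216, 0.415])), ((np.uint8(122), np.uint8(124), np.uint8(129)), array([0.702, 0.214, 0.433])), ((np.uint8(22), np.uint8(21), np.uint8(22)), array([0.684, 0.2  , 0.406])), ((np.uint8(17), np.uint8(20), np.uint8(20)), array([0.683, 0.195, 0.398])), ((np.uint8(18), np.uint8(19), np.uint8(20)), array([0.695, 0.197, 0.405])), ((np.uint8(19), np.uint8(19), np.uint8(20)), array([0.698, 0.198, 0.402])), (
[... 685 characters left out ...]
nt8(10), np.uint8(12)), array([0.727, 0.204, 0.435])), ((np.uint8(21), np.uint8(23), np.uint8(24)), array([0.718, 0.209, 0.427])), ((np.uint8(23), np.uint8(24), np.uint8(23)), array([0.696, 0.212, 0.425])), ((np.uint8(58), np.uint8(58), np.uint8(58)), array([0.683, 0.231, 0.413])), ((np.uint8(12), np.uint8(9), np.uint8(15)), array([0.689, 0.201, 0.415])), ((np.uint8(28), np.uint8(28), np.uint8(31)), array([0.667, 0.226, 0.404])), ((np.uint8(24), np.uint8(24), np.uint8(26)), array([0.67 , 0.207, 0.403])), ((np.uint8(14), np.uint8(15), np.uint8(15)), array([0.674, 0.198, 0.398]))]
side 0.11 758 [ 0.553 -0.184  0.11 ] [0.794 0.069 0.145]
side 0.15 3258 [ 0.594 -0.183  0.15 ] [0.798 0.073 0.166]
```

```bash
cat > plan.py <<'E'
from h import *
from scipy.spatial.transform import Rotation as Ro
def rows(p0,R0,p1,R1,n,w):
    p0,R0,p1,R1=map(np.array,(p0,R0,p1,R1))
    rv=Ro.from_matrix(R0.T@R1).as_rotvec();R=R0;out=[]
    for i in range(n):
        out.append([*(R.T@(p1-p0)/n*100),*np.degrees(rv/n),w]);R=R@Ro.from_rotvec(rv/n).as_matrix()
    for r in out: print([float(round(x,2))+0. for x in r],end=',\n')
def down(yaw): # tool x down, z along yaw
    z=np.array([np.cos(yaw),np.sin(yaw),0]);x=np.array([0,0,-1.]);return np.c_[x,np.cross(z,x),z]
E
python3 - <<'E'
from plan import *
np.set_printoptions(precision=3,suppress=True)
for n in ['scene','side']:
    c=cam(n);g=c['im'].max(2);H,W=g.shape
    v,u=np.mgrid[:H,:W];P=pts(c,np.c_[u.ravel(),v.ravel()]).reshape(H,W,3)
    m=(c['d']>0)&(P[...,2]>.145)&(P[...,2]<.17)&(P[...,0]>.585)&(P[...,0]<.81)&(abs(P[...,1]+.05)<.15)
    print(n,cv2.minAreaRect((P[m][:,:2]*1000).astype(np.float32)))
    m=(c['d']>0)&(P[...,2]>.115)&(P[...,2]<.14)&(P[...,0]>.54)&(P[...,0]<.572)&(abs(P[...,1]+.05)<.08)
    q=P[m];print('handle',len(q),q.mean(0),q.min(0),q.max(0),np.degrees(np.arctan(np.polyfit(q[:,1],q[:,0],1)[0])))
    m=(c['d']>0)&(g<60)&(P[...,2]>0.003)&(P[...,2]<0.04)&(P[...,0]>.75)&(P[...,0]<.91)&(P[...,1]>0.15)&(P[...,1]<.31)
    q=P[m];print('foot',cv2.minEnclosingCircle((q[:,:2]*1000).astype(np.float32)))
s=get_state()
rows(s['ee_pos'],s['tcp_rot'],[.556,-.052,.24],down(0),14,3)
E
```

```text
scene ((695.7794189453125, -55.746803283691406), (198.39659118652344, 251.6326141357422), 0.6287152171134949)
handle 125 [ 0.562 -0.057  0.132] [ 0.555 -0.111  0.124] [ 0.572 -0.003  0.138] -0.30627775178206423
foot ((840.4176025390625, 253.1025390625), 88.55927276611328)
side ((695.2593994140625, -55.35328674316406), (202.00523376464844, 254.52610778808594), 1.008213996887207)
handle 110 [ 0.559 -0.058  0.13 ] [ 0.551 -0.112  0.121] [ 0.572 -0.002  0.138] 0.1445426956552185
foot ((835.0758666992188, 251.1742401123047), 93.29301452636719)
[-0.06, -3.95, -3.21, 5.49, 0.0, 0.0, 3.0],
[-0.06, -4.24, -2.82, 5.49, 0.0, 0.0, 3.0],
[-0.06, -4.49, -2.4, 5.49, 0.0, 0.0, 3.0],
[-0.06, -4.7, -1.96, 5.49, 0.0, 0.0, 3.0],
[-0.06, -4.87, -1.5, 5.49, 0.0, 0.0, 3.0],
[-0.06, -4.99, -1.03, 5.49, 0.0, 0.0, 3.0],
[-0.06, -5.06, -0.54, 5.49, 0.0, 0.0, 3.0],
[-0.06, -5.09, -0.06, 5.49, 0.0, 0.0, 3.0],
[-0.06, -5.07, 0.43, 5.49, 0.0, 0.0, 3.0],
[-0.06, -5.01, 0.91, 5.49, 0.0, 0.0, 3.0],
[-0.06, -4.9, 1.39, 5.49, 0.0, 0.0, 3.0],
[-0.06, -4.74, 1.85, 5.49, 0.0, 0.0, 3.0],
[-0.06, -4.54, 2.3, 5.49, 0.0, 0.0, 3.0],
[-0.06, -4.3, 2.72, 5.49, 0.0, 0.0, 3.0],
```

send_rows(motion=[[-0.06, -3.95, -3.21, 5.49, 0, 0, 3], [-0.06, -4.24, -2.82, 5.49, 0, 0, 3], [-0.06, -4.49, -2.4, 5.49, 0, 0, 3], [-0.06, -4.7, -1.96, 5.49, 0, 0, 3], [-0.06, -4.87, -1.5, 5.49, 0, 0, 3], [-0.06, -4.99, -1.03, 5.49, 0, 0, 3], [-0.06, -5.06, -0.54, 5.49, 0, 0, 3], [-0.06, -5.09, -0.06, 5.49, 0, 0, 3], [-0.06, -5.07, 0.43, 5.49, 0, 0, 3], [-0.06, -5.01, 0.91, 5.49, 0, 0, 3], [-0.06, -4.9, 1.39, 5.49, 0, 0, 3], [-0.06, -4.74, 1.85, 5.49, 0, 0, 3], [-0.06, -4.54, 2.3, 5.49, 0, 0, 3], [-0.06, -4.3, 2.72, 5.49, 0, 0, 3], [0, 0, 0, 0, 0, 0, 3], [0, 0, 0, 0, 0, 0, 3]])

```text
time: 3.15
ee_pos: [0.5554, -0.0517, 0.2393]
tcp_rot: [[-0.001, -0.001, 1.0], [0.001, 1.0, 0.001], [-1.0, 0.001, -0.001]]
force: [-0.0, 0.4, -0.5]
width: 0.0299
```

Run:
```python
from plan import *
np.set_printoptions(precision=4,suppress=True)
c=cam('wrist');s=get_state();print(s['time'],s['ee_pos'],np.array(s['tcp_rot']),s['width'],s['joints'])
save(c,'w1.png',s=1.5)
for q,z in [('drawer_handle',.128),('carrier_orange_tab',.126)]:
    for k in mark_of('wrist',q)[:2]:
        uv=np.array(k['centre'])*[512,384];print(q,k['p'],uv,onplane(c,uv,z)[0],pts(c,uv)[0])
```

```text
3.2 [ 0.5552 -0.0512  0.2396] [[-0.001  -0.0014  1.    ]
 [ 0.0004  1.      0.0014]
 [-1.      0.0004 -0.001 ]] 0.030221429093208064 [-0.0922  0.3138 -0.0399  1.2181  0.0003  1.4773]
drawer_handle 0.82 [260.3008 194.496 ] [ 0.5594 -0.0549  0.128 ] [ 0.5593 -0.053   0.1341]
```

View pics/w1.png

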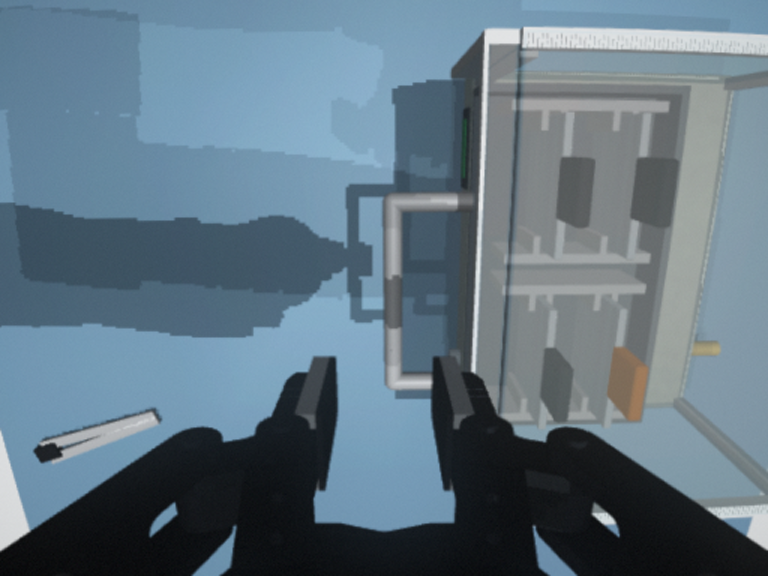

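The handle bar runs from (392,205) to (394,380) and the orange tab is at (628,385), in the rear row on the −y side.

Run:
```python
from plan import *
np.set_printoptions(precision=4,suppress=True)
c=cam('wrist')
print(onplane(c,np.array([[393,195],[392,215],[394,370],[394,389]])/1.5,.128))
print('front face top edge (z.156)',onplane(c,np.array([[480,40],[464,385]])/1.5,.156), onplane(c,np.array([[612,348],[640,360],[644,420]])/1.5,.141))
```

```text
[[ 0.5602 -0.0029  0.128 ]
 [ 0.5598 -0.0131  0.128 ]
 [ 0.5616 -0.1002  0.128 ]
 [ 0.5617 -0.1122  0.128 ]]
front face top edge (z.156) [[ 0.596   0.0653  0.156 ]
 [ 0.5965 -0.0951  0.156 ]] [[ 0.6779 -0.0814  0.141 ]
 [ 0.6946 -0.0886  0.141 ]
 [ 0.7031 -0.1257  0.141 ]]
```

send_rows(motion=[[2.6, -0.12, 0.1, -0.2, 0, 0, 3], [2.6, -0.12, 0.1, -0.2, 0, 0, 3], [2.6, -0.12, 0.1, -0.2, 0, 0, 3], [2.6, -0.12, 0.1, -0.2, 0, 0, 3], [2.6, -0.12, 0.1, -0.2, 0, 0, 3], [0, 0, 0, 0, 0, 0, 3], [0, 0, 0, 0, 0, 0, 0.5], [0, 0, 0, 0, 0, 0, 0.5], [0, 0, 0, 0, 0, 0, 0.5], [0, 0, 0, 0, 0, 0, 0.5], [0, 0, 0, 0, 0, 0, 0.5]])

```text
time: 4.72
ee_pos: [0.5598, -0.057, 0.1107]
tcp_rot: [[-0.001, -0.019, 1.0], [0.0, 1.0, 0.019], [-1.0, 0.0, -0.001]]
force: [-3.4, 0.7, 8.0]
width: 0.0079
```

send_rows(motion=[[0, 0, -1, 0, 0, 0, 0.5], [0, 0, -1.5, 0, 0, 0, 0.5], [0, 0, -1.7, 0, 0, 0, 0.5], [0, 0, -1.7, 0, 0, 0, 0.5], [0, 0, -1.7, 0, 0, 0, 0.5], [0, 0, -1.7, 0, 0, 0, 0.5], [0, 0, -1.5, 0, 0, 0, 0.5], [0, 0, -1, 0, 0, 0, 0.5], [0, 0, -0.7, 0, 0, 0, 0.5], [0, 0, -0.4, 0, 0, 0, 0.5], [0, 0, 0, 0, 0, 0, 0.5], [0, 0, 0, 0, 0, 0, 0.5]])

```text
time: 6.22
ee_pos: [0.4349, -0.0583, 0.1107]
tcp_rot: [[0.007, -0.019, 1.0], [0.004, 1.0, 0.019], [-1.0, 0.004, 0.007]]
force: [7.3, 6.1, 3.5]
width: 0.0079
```

send_rows(motion=[[0, 0, 0, 0, 0, 0, 3], [0, 0, 0, 0, 0, 0, 3], [0, 0, 0, 0, 0, 0, 3], [0, 0, 0, 0, 0, 0, 3], [-2, 0, 0, 0, 0, 0, 3], [-4, 0, 0, 0, 0, 0, 3], [-4, -1, 2, 0, 0, 0, 3], [-2, -3, 4, 0, 0, 0, 3], [-1, -3, 4, 0, 0, 0, 3], [0, -2, 3, 0, 0, 0, 3], [0, 0, 0, 0, 0, 0, 3], [0, 0, 0, 0, 0, 0, 3]])

```text
time: 7.72
ee_pos: [0.5631, -0.1476, 0.2392]
tcp_rot: [[-0.001, -0.018, 1.0], [0.0, 1.0, 0.018], [-1.0, 0.0, -0.001]]
force: [-0.3, 1.2, -0.6]
width: 0.0299
```

Run:
```python
from plan import *
np.set_printoptions(precision=4,suppress=True)
c=cam('wrist');s=get_state();print(s['time'],s['ee_pos'],np.array(s['tcp_rot']),s['width'])
save(c,'w2.png',s=1.5)
for q,z in [('drawer_handle',.128),('carrier_orange_tab',.126)]:
    for k in mark_of('wrist',q)[:2]:
        uv=np.array(k['centre'])*[512,384];print(q,k['p'],uv,onplane(c,uv,z)[0],pts(c,uv)[0])
im=c['im'].astype(int);m=((im[...,0]>130)&(im[...,0]>im[...,2]*2)).astype(np.uint8)
n,l,st,ce=cv2.connectedComponentsWithStats(m)
for i in range(1,n):
    if st[i,4]>60:
        v,u=np.where(l==i);P=pts(c,np.c_[u,v]);t=P[(P[:,2]>.135)&(P[:,2]<.15)]
        print(st[i],P.min(0),P.max(0)); 
        if len(t)>5: print(len(t),cv2.minAreaRect((t[:,:2]*1000).astype(np.float32)),t.mean(0))
```

```text
7.775 [ 0.5628 -0.1473  0.2394] [[-0.0012 -0.0181  0.9998]
 [ 0.0004  0.9998  0.0181]
 [-1.      0.0004 -0.0012]] 0.029843772688055898
drawer_handle 0.94 [88.8832 69.8112] [ 0.4381 -0.0567  0.128 ] [ 0.4404 -0.057   0.1327]
carrier_orange_tab 0.84 [270.6944 146.9952] [ 0.5743 -0.1127  0.126 ] [ 0.5736 -0.1104  0.1409]
carrier_orange_tab 0.48 [ 52.3776 219.6864] [ 0.3906 -0.177   0.126 ] [ 0.3124 -0.2237  0.0092]
[266 126  11  45 444] [ 0.5625 -0.1486  0.0456] [ 0.5842 -0.0744  0.3826]
433 ((574.3128662109375, -111.64188385009766), (7.407297611236572, 32.67074203491211), 0.0723850280046463) [ 0.5742 -0.1113  0.1404]
```

View pics/w2.png

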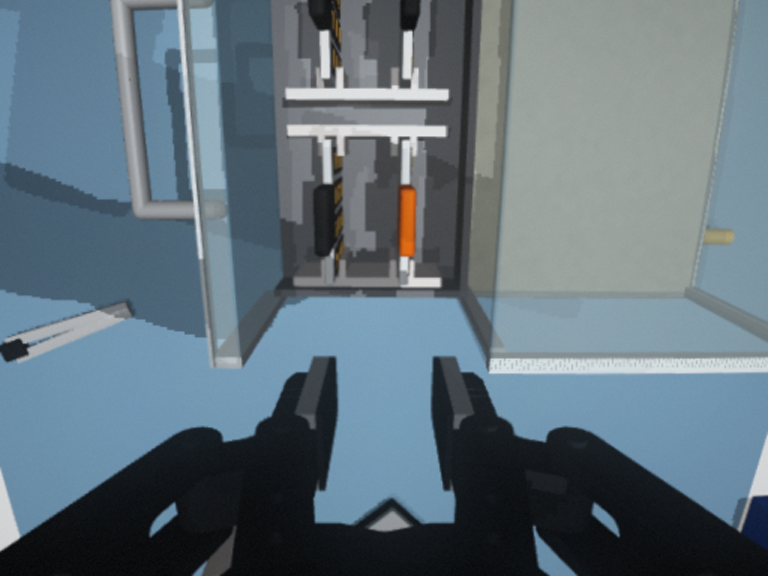

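The drawer is fully open. The orange tab is seen edge-on at (407,220), at world (0.574, −0.111), top z 0.141. I'm descending to grip it.

send_rows(motion=[[1, 1.8, 0.6, 0, 0, 0, 3], [1.85, 1.78, 0.6, 0, 0, 0, 3], [2.5, 0, 0, 0, 0, 0, 3], [2.5, 0, 0, 0, 0, 0, 3], [2.5, 0, 0, 0, 0, 0, 3], [1.5, 0, 0, 0, 0, 0, 3], [1, 0, 0, 0, 0, 0, 3], [0, 0, 0, 0, 0, 0, 3], [0, 0, 0, 0, 0, 0, 0.3], [0, 0, 0, 0, 0, 0, 0.3], [0, 0, 0, 0, 0, 0, 0.3], [0, 0, 0, 0, 0, 0, 0.3], [0, 0, 0, 0, 0, 0, 0.3]])

```text
time: 9.5
ee_pos: [0.5772, -0.1115, 0.1139]
tcp_rot: [[0.005, -0.018, 1.0], [-0.0, 1.0, 0.018], [-1.0, -0.001, 0.005]]
force: [-0.3, 0.8, 11.2]
width: 0.0069
```

Run:
```python
from plan import *
c=cam('wrist');s=get_state();print(s['time'],s['ee_pos'],s['width'],s['force'])
save(c,'w3.png')
```

```text
9.55 [ 0.57718704 -0.11150224  0.11394534] 0.007163607104677685 [ 0.32271407  0.32944966 10.51224594]
```

View pics/w3.png

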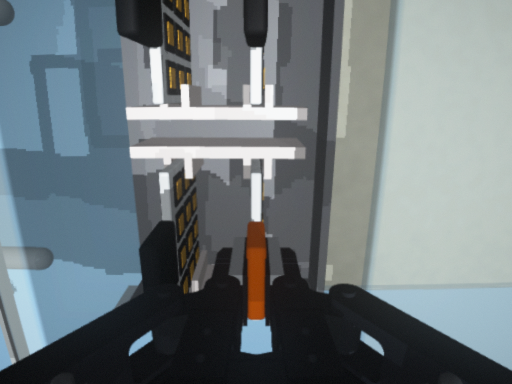

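The tab is gripped: orange is visible between the pads at about (256,270). Lifting straight up.

send_rows(motion=[[-0.5, 0, 0, 0, 0, 0, 0.3], [-1, 0, 0, 0, 0, 0, 0.3], [-1.5, 0, 0, 0, 0, 0, 0.3], [-1.5, 0, 0, 0, 0, 0, 0.3], [-1.5, 0, 0, 0, 0, 0, 0.3], [-2, 0, 0, 0, 0, 0, 0.3], [-2, 0, 0, 0, 0, 0, 0.3], [-2, 0, 0, 0, 0, 0, 0.3], [-2, 0, 0, 0, 0, 0, 0.3], [-1, 0, 0, 0, 0, 0, 0.3], [-0.5, 0, 0, 0, 0, 0, 0.3], [0, 0, 0, 0, 0, 0, 0.3]])

```text
time: 11.05
ee_pos: [0.5749, -0.1117, 0.2661]
tcp_rot: [[-0.0, -0.018, 1.0], [0.0, 1.0, 0.018], [-1.0, 0.0, -0.0]]
force: [-0.2, -0.5, -1.1]
width: 0.0068
```

Run:
```python
from plan import *
np.set_printoptions(precision=4,suppress=True)
s=get_state();print(s['time'],s['ee_pos'],np.array(s['tcp_rot']).tolist(),s['width'],s['force'])
C={n:cam(n) for n in ['scene','side']}
for n,c in C.items():
    for k in mark_of(n,'lamp_head')[:1]: print(n,k['p'],onplane(c,np.array(k['centre'])*[512,384],.376)[0])
    for k in recognise(n,'lamp_head')[:1]: print(k)
    for k in mark_of(n,'lamp')[:2]: print(n,'lamp',k['p'],onplane(c,np.array(k['centre'])*[512,384],0)[0])
    # foot: project predicted circle search over centre, dark score
    g=c['im'].max(2).astype(np.float32); g=(g<75).astype(np.float32)
    best=None
    th=np.linspace(0,2*np.pi,60)
    ph=[(r,t) for r in (.02,.04,.055) for t in th]; po=[(.072,t) for t in th]
    A=np.array([[r*np.cos(t),r*np.sin(t),.015] for r,t in ph]);B=np.array([[r*np.cos(t),r*np.sin(t),.015] for r,t in po])
    for x in np.arange(.79,.87,.003):
        for y in np.arange(.19,.29,.003):
            f=lambda Q:g[tuple(np.round(proj(c,Q+[x,y,0])).astype(int)[:,::-1].T)].mean()
            sc=f(A)-f(B)
            if best is None or sc>best[0]: best=(sc,x,y)
    print(n,'foot',best)
out=[]
for n,c in C.items():
    u=proj(c,[.685,.22,.40])[0].astype(int);
    im=c['im'][u[1]-50:u[1]+50,max(u[0]-60,0):u[0]+60];print(n,u);out.append(cv2.resize(im,(480,400),interpolation=cv2.INTER_CUBIC) if im.shape[1]==120 else cv2.resize(im,(480,400)))
    z=None
cv2.imwrite('pics/lamp.png',cv2.resize(np.hstack(out),(800,333))[:,:,::-1])
```

```text
11.05 [ 0.5749 -0.1117  0.2661] [[-0.00040710429468880513, -0.017947112360181705, 0.9998388547281127], [2.102468423235759e-05, 0.999838937207126, 0.017947122401299177], [-0.9999999169120244, 2.8327646810782873e-05, -0.0004066613929638541]] 0.006822635487636748 [-0.2274 -0.5479 -1.1034]
scene 0.83 [0.6625 0.2251 0.376 ]
{'extent': [0.3931, 0.4742, 0.0139, 0.05], 'p': 0.75}
scene foot (np.float32(0.9666667), np.float64(0.8230000000000001), np.float64(0.23200000000000004))
{'extent': [0.6794, 0.8137, 0.0596, 0.1164], 'p': 0.27}
side lamp 0.46 [ 0.5545 -0.0823  0.    ]
side foot (np.float32(0.8666666), np.float64(0.811), np.float64(0.22600000000000003))
scene [352 197]
side [230  95]
```

View pics/lamp.png

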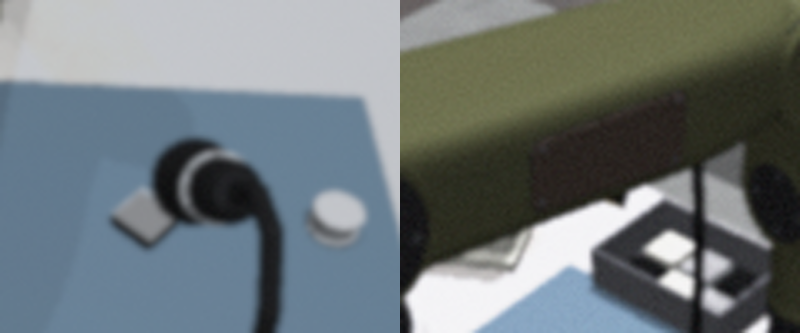

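Run:
```python
from plan import *
from scipy.optimize import least_squares, differential_evolution
np.set_printoptions(precision=4,suppress=True)
C={n:cam(n) for n in ['scene','side']}
c=C['scene'];g=c['im'].max(2);H,W=g.shape
v,u=np.mgrid[:H,:W];P=pts(c,np.c_[u.ravel(),v.ravel()]).reshape(H,W,3)
b=(c['d']>0)&(P[...,0]>.6)&(P[...,0]<.9)&(P[...,1]>.14)&(P[...,1]<.3)&(P[...,2]>.33)&(P[...,2]<.5)
Q=P[b];print(len(Q))
def geo(p):
    fx,fy,yaw=p[:3];l=np.array([np.cos(yaw),np.sin(yaw),0]);L=np.array([fx,fy,.376])-.144*l;a=(l+[0,0,1])/np.sqrt(2);return L,l,a
def res(p):
    L,l,a=geo(p);s=(Q-L)@a;r=np.linalg.norm(Q-L-np.outer(s,a),axis=1)
    e=np.where((s>-.01)&(s<.095),r-(.03-p[3]*s),.02)
    return np.r_[e*1000,(p[:2]-[.823,.232])*1000/3*3]
f=least_squares(res,[.823,.232,.08,.12],loss='soft_l1',f_scale=3,x_scale=[.01,.01,.1,.1],diff_step=1e-3)
L,l,a=geo(f.x);print('depth fit',f.x,np.degrees(f.x[2]),'lens',L, np.median(abs(f.fun)))
M={n:(cv2.imread(f'pics/{n}2.png').max(2)<75) for n in C}
def hull(c,p,r1):
    L,l,a=geo(p);y=np.array([-l[1],l[0],0]);w=np.cross(a,y);t=np.linspace(0,2*np.pi,24)[:,None]
    X=np.r_[L+.03*(np.cos(t)*y+np.sin(t)*w),L+.1*a+r1*(np.cos(t)*y+np.sin(t)*w)]
    return cv2.convexHull((proj(c,X)*16).astype(np.int32))
def cost(p):
    t=0
    for n,c in C.items():
        m=np.zeros((H,W),np.uint8);cv2.fillConvexPoly(m,hull(c,p,p[3]),1,shift=4)
        o=cv2.dilate(m,np.ones((7,7)))-m
        t+=M[n][m>0].mean()*1.0-M[n][o>0].mean()
    return -t+((p[0]-.823)**2+(p[1]-.232)**2)/.01**2*.02
r=differential_evolution(cost,[(.80,.85),(.21,.25),(-.3,.4),(.012,.03)],seed=1,maxiter=40)
print('sil',r.x,r.fun,np.degrees(r.x[2]),geo(r.x)[0])
out=[]
for n,c in C.items():
    im=cv2.imread(f'pics/{n}2.png');im=cv2.resize(im,None,fx=5,fy=5)
    h=(hull(c,r.x,r.x[3])/16*5).astype(int);cv2.polylines(im,[h],True,(0,255,255),1)
    h2=(hull(c,f.x,.03-.1*f.x[3])/16*5).astype(int);cv2.polylines(im,[h2],True,(0,0,255),1)
    q=h.reshape(-1,2).mean(0).astype(int);out.append(im[q[1]-200:q[1]+200,q[0]-200:q[0]+200])
cv2.imwrite('pics/fit.png',np.hstack(out))
```

```text
1275
depth fit [0.8247 0.232  0.0787 0.1153] 4.508509548366391 lens [0.6812 0.2207 0.376 ] 20.0
sil [0.8203 0.2299 0.0585 0.0156] -1.4172247131314297 3.3541131418767485 [0.6766 0.2215 0.376 ]
```

View pics/fit.png

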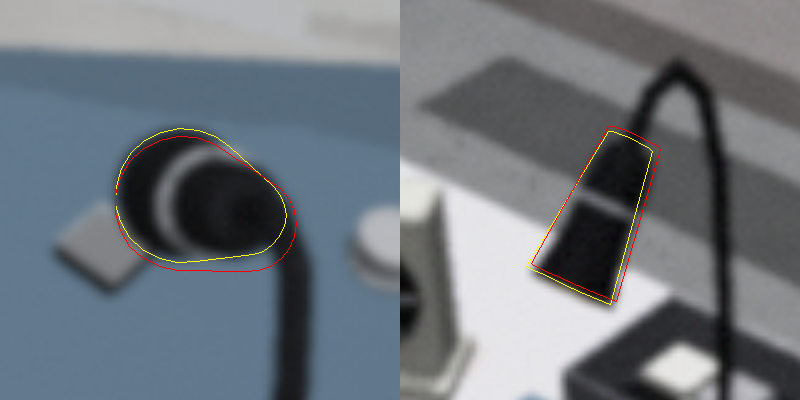

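The silhouette fit matches the lamp head outline in both views: lens at (0.678, 0.221, 0.376), yaw about 3.7°. I'll plan the move to the beam from that.

```bash
cat > tgt.py <<'E'
from plan import *
yaw=np.radians(3.7);l=np.array([np.cos(yaw),np.sin(yaw),0]);L=np.array([.678,.221,.376]);a=(l+[0,0,1])/2**.5
x=(l-[0,0,1])/2**.5;R=np.c_[x,np.cross(a,x),a];chip=L-.15*a;T=chip-.0369*x-.0025*a
E
python3 - <<'E'
from tgt import *
s=get_state();p0,R0=np.array(s['ee_pos']),np.array(s['tcp_rot']);print(chip,T)
p1=np.array([.53,-.10,T[2]+.01]);
print('A');rows(p0,R0,p1,R,6,.3)
print('B');rows(p1,R,T,R,9,.3)
E
```

```text
[0.57215506 0.21415532 0.26993398] [0.54435313 0.21235744 0.29425846]
A
[-0.64, 0.21, -0.75, -0.42, -7.5, 0.17, 0.3],
[-0.73, 0.22, -0.66, -0.42, -7.5, 0.17, 0.3],
[-0.81, 0.22, -0.55, -0.42, -7.5, 0.17, 0.3],
[-0.87, 0.23, -0.44, -0.42, -7.5, 0.17, 0.3],
[-0.92, 0.23, -0.32, -0.42, -7.5, 0.17, 0.3],
[-0.95, 0.24, -0.2, -0.42, -7.5, 0.17, 0.3],
B
[0.35, 3.45, 0.19, 0.0, 0.0, 0.0, 0.3],
[0.35, 3.45, 0.19, 0.0, 0.0, 0.0, 0.3],
[0.35, 3.45, 0.19, 0.0, 0.0, 0.0, 0.3],
[0.35, 3.45, 0.19, 0.0, 0.0, 0.0, 0.3],
[0.35, 3.45, 0.19, 0.0, 0.0, 0.0, 0.3],
[0.35, 3.45, 0.19, 0.0, 0.0, 0.0, 0.3],
[0.35, 3.45, 0.19, 0.0, 0.0, 0.0, 0.3],
[0.35, 3.45, 0.19, 0.0, 0.0, 0.0, 0.3],
[0.35, 3.45, 0.19, 0.0, 0.0, 0.0, 0.3],
```

send_rows(motion=[[-0.64, 0.21, -0.75, -0.42, -7.5, 0.17, 0.3], [-0.73, 0.22, -0.66, -0.42, -7.5, 0.17, 0.3], [-0.81, 0.22, -0.55, -0.42, -7.5, 0.17, 0.3], [-0.87, 0.23, -0.44, -0.42, -7.5, 0.17, 0.3], [-0.92, 0.23, -0.32, -0.42, -7.5, 0.17, 0.3], [-0.95, 0.24, -0.2, -0.42, -7.5, 0.17, 0.3], [0.2, 2, 0.1, 0, 0, 0, 0.3], [0.35, 3.45, 0.19, 0, 0, 0, 0.3], [0.35, 3.45, 0.19, 0, 0, 0, 0.3], [0.35, 3.45, 0.19, 0, 0, 0, 0.3], [0.35, 3.45, 0.19, 0, 0, 0, 0.3], [0.35, 3.45, 0.19, 0, 0, 0, 0.3], [0.35, 3.45, 0.19, 0, 0, 0, 0.3], [0.35, 3.45, 0.19, 0, 0, 0, 0.3], [0.3, 3, 0.16, 0, 0, 0, 0.3], [0.2, 1.9, 0.12, 0, 0, 0, 0.3], [0, 0, 0, 0, 0, 0, 0.3], [0, 0, 0, 0, 0, 0, 0.3]])

```text
time: 13.8
ee_pos: [0.5439, 0.2114, 0.2938]
tcp_rot: [[0.705, -0.064, 0.706], [0.044, 0.998, 0.046], [-0.708, -0.001, 0.707]]
force: [0.6, -0.4, -1.1]
width: 0.0069
```

Run:
```python
from tgt import *
np.set_printoptions(precision=4,suppress=True)
s=get_state();p0,R0=np.array(s['ee_pos']),np.array(s['tcp_rot'])
print(s['time'],p0,T,s['width'],'err',p0-T,'rot',np.degrees(Ro.from_matrix(R.T@R0).as_rotvec()),s['joints'])
Cx=R0[:,2];cc=p0+.0369*R0[:,0]+.0025*Cx;print('chip nominal',cc,chip)
c=cam('scene');g=c['im'].astype(int)
cr=proj(c,[cc+R0@np.array([dx,dy,0]) for dx,dy in [(-.033,-.04),(-.033,.04),(.032,.04),(.032,-.04)]])
im=cv2.resize(c['im'],None,fx=4,fy=4)[:,:,::-1].copy();cv2.polylines(im,[(cr*4).astype(int)],True,(0,0,255),1)
q=(cr.mean(0)*4).astype(int);cv2.imwrite('pics/end.png',im[max(q[1]-250,0):q[1]+250,q[0]-350:q[0]+350])
m=np.zeros(g.shape[:2],np.uint8);cv2.fillConvexPoly(m,(cv2.convexHull(cr.astype(np.float32))).astype(int),1);m=cv2.erode(m,np.ones((7,7)))
v,u=np.where((m>0)&(c['d']>0));P=pts(c,np.c_[u,v]);P=P[np.linalg.norm(P-cc,axis=1)<.06];P=P[abs((P-np.median(P,0))@Cx)<.02]
n=np.linalg.svd(P-P.mean(0))[2][2];n*=np.sign(n[2]);print(len(P),'plane n',n,'want',a,np.degrees(np.arccos(n@a)),'mean off',(P.mean(0)-cc)@Cx)
w=cam('wrist');save(w,'wend.png')
```

```text
13.8 [0.5439 0.2114 0.2938] [0.5444 0.2124 0.2943] 0.006929585939899326 err [-0.0004 -0.0009 -0.0005] rot [-0.0187  0.0399 -0.0684] [ 0.5551 -0.1001 -0.71    0.2392 -0.3404  1.9319]
chip nominal [0.5717 0.2132 0.2694] [0.5722 0.2142 0.2699]
288 plane n [0.7153 0.0539 0.6967] want [0.7056 0.0456 0.7071] 0.9400000772274291 mean off 0.0005989759679614344
```

View pics/end.png

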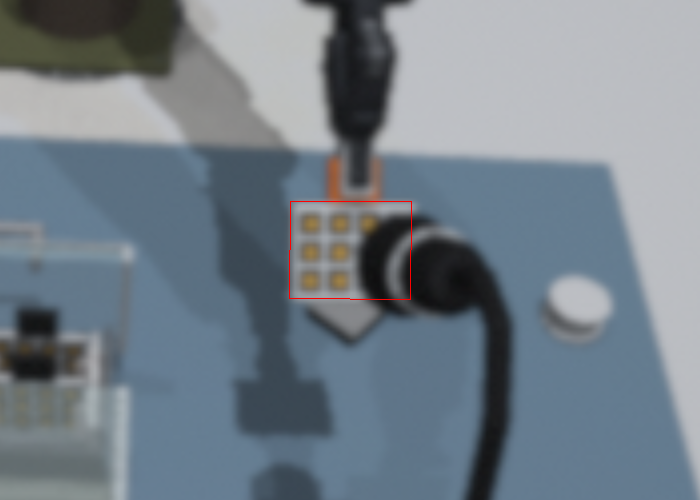

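View pics/wend.png

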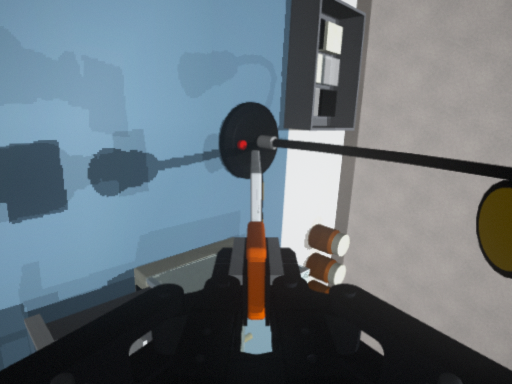

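The carrier lies exactly in the predicted red outline, chips facing the lens, and its plane is within 1° of square. I'll let it settle, check the drawer, then hand in.

send_rows(motion=[[0, 0, 0, 0, 0, 0, 0.3], [0, 0, 0, 0, 0, 0, 0.3], [0, 0, 0, 0, 0, 0, 0.3], [0, 0, 0, 0, 0, 0, 0.3]])

```text
time: 14.4
ee_pos: [0.5444, 0.212, 0.2942]
tcp_rot: [[0.706, -0.064, 0.706], [0.045, 0.998, 0.046], [-0.707, -0.0, 0.707]]
force: [0.6, -0.0, -1.7]
width: 0.0069
```

Run:
```python
from tgt import *
s=get_state();print(s['time'],s['ee_pos'],s['width'],max(abs(np.array(s['joint_vel']))))
c=cam('scene')
for k in mark_of('scene','drawer_handle')[:2]: print(k['p'],onplane(c,np.array(k['centre'])*[512,384],.128)[0])
for k in mark_of('scene','carrier_b')[:5]: print(k['p'],onplane(c,np.array(k['centre'])*[512,384],.045)[0])
print(finish_job())
```

```text
14.4 [0.54437648 0.21199083 0.29418572] 0.006853126342587236 0.0020108364366197137
0.73 [ 0.44590547 -0.04145966  0.128     ]
0.5 [0.4367917  0.23775993 0.128     ]
0.87 [ 0.52407093 -0.11551779  0.045     ]
0.63 [ 0.56827062 -0.00378706  0.045     ]
0.61 [ 0.59722092 -0.40113552  0.045     ]
0.59 [0.53669328 0.00435259 0.045     ]
the job is handed in; nothing more can be done
None
```

The job is handed in at 14.4 s of the 51 s allowed. The arm pulled the drawer to its stop by the handle and drew the orange-tabbed carrier straight up out of its slot. It now holds it by the tab in the lamp beam, chips facing the lens. No verdict is reported.

Last checks:
- **Position:** the tool is within 1 mm of its target. That puts the chip side 15 cm from the lens I measured, at about (0.572, 0.214, 0.27). The lens position itself is only known to a few millimetres.
- **Facing:** the carrier's plane, from depth, is 0.9° off square. The lamp's yaw came out between 3.4° and 4.5° in two fits; I used 3.7°.
- **Stillness and grip:** the joints were practically still and the tab was held, with the opening reading 6.9 mm. That is about 1 mm under the tab's 8 mm; the handle read low in the same way.
- **Drawer:** it travelled 12.5 cm and pushed back against its stop with about 7 N. In the final scene view, the network put the handle at x ≈ 0.446, about 1 cm shorter of open than the wrist view's 0.438. I put this down to the network's error from that distance and trusted the travel and stop force.
- **Black-tabbed carriers:** all three showed close to their slots, plus one stray report at (0.60, −0.40), away from the store. I did not re-measure the other things on the bench, but nothing came near them and no unexpected force showed in the readings.

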